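# Open the safety-capped ink jar

### The job

Open the ink jar standing in its bench holder: squeeze the two side tabs of its safety cap inward and turn the cap anticlockwise (seen from above) with the tabs held in; it comes free somewhere between a twelfth and a quarter of a turn, different for each jar, so feel for the place with gentle upward pulls and lift it off, without crushing the tabs or wrenching the cap. Set the cap down gently, upright on its feet, well inside the shallow dark wooden tray and let go; leave the tape rolls, brush and bottle where they are.

Things in the scene. Friction and masses are not known exactly. Their poses are not given: they have to be found in the camera images.
- jar: Amber ink jar, 80 mm across, fixed in a screwed-down steel holder (plate 130 x 100 mm); it cannot move. Origin: centre of the holder's underside, on the table; z up along the jar's axis. Flat grey shoulder 90 mm up, 70 mm across; from it a neck of 28 mm diameter rises to 130 mm.
- jar_posts (a point): On the jar's axis, at the top of four small posts that stand on the shoulder 24 to 30 mm from the axis (top 99 mm above the jar's underside). They catch teeth under the cap's tabs: until both tabs are in by 5 mm the cap turns no more than about 0.1 rad anticlockwise. Squeezed tabs pass inside the posts.
- jar_neck (a point): Centre of the neck's top. Two hidden flanges on the neck hold the cap down. From the jar's axes the cap (which starts within 0.06 rad of them) must turn anticlockwise by 28 to 80 degrees, unknown, until it lifts off; about 10 degrees further it is caught again. A seal pushes it up with 8 N; turning friction 0.1 to 0.2 N m. Test with pulls of 10 to 20 N; over about 40 N is wrenching.
- cap: Loose white plastic safety cap, 62 mm over its two tabs, 46 mm across otherwise, 45 mm tall, about 70 g. Origin: on its axis at the level of its feet (its lowest points), 92.5 mm above the jar's underside while fitted; z up, the tabs lie at +y and -y. On its neck it has about 1 mm of sideways play.
- cap_tabs (a point): On the cap's axis at mid-height of the tabs, 22 mm above its feet and below its top; axes as the cap's. Each tab is an upright plate 18 mm wide (along x), 23 mm tall (10.5 to 33.5 mm above the feet), outer face 31 mm from the axis, 24.5 mm when fully pressed. Keep fingertips 9 mm or more above the cap's feet while it is fitted, to pass over the posts.
- tab_left (a joint): How far the tab at the cap's +y side is pressed in: 0 to 0.0065 m (hard stop). Spring: about 6 N to start, 13 N at full depth. It must be in by 0.005 or more to free the cap; over 35 N from a finger would damage it. A grasp off-centre by 1.5 mm or more along y can leave one tab short and pushes the cap sideways.
- tab_right (a joint): The same for the tab at the cap's -y side.
- tray: Shallow open dark wooden tray, fixed, 170 x 170 mm outside, 14 mm tall, walls 5 mm. Origin: centre of its underside on the table.
- tray_in (a point): Centre of the tray's inner floor, 5 mm above the table.
- tape_a: Blue tape roll lying flat, 96 mm across, 48 mm tall; origin at the centre of its underside. Bystander.
- tape_b: Blue tape roll lying flat, 96 mm across, 25 mm tall; origin at the centre of its underside. Bystander.
- brush: Paint brush 200 mm long lying on the table. Bystander.
- bottle: Small clear bottle, 56 mm across, 100 mm tall; origin at the centre of its underside. Bystander.

How it is judged (in metres and radians):
On the way, in this order (a step that is already met when the one before it is completed fails the run):
1. both tabs pressed in together on the jar (value of joint each of tab_left, tab_right above 0.0048 m and z of cap in the frame of jar below 0.1 m), for 0.1 s.
2. the cap turned past its lock while still on the neck (angle between the x axis of cap and the x axis of jar, either way round above 0.4 rad and z of cap in the frame of jar below 0.105 m and horizontal distance between cap and jar below 0.005 m), for 0.1 s.
3. the cap lifted clear of the neck (z of cap in the frame of jar above 0.135 m), for 0.1 s.
At the end, for the whole second after the job is handed in: the cap stands upright (within 0.15 rad) on its feet on the tray's floor, its axis within 55 mm of the tray's centre, at rest and released, tabs sprung out (horizontal distance between cap and tray_in below 0.055 m and z of cap in the frame of tray_in below 0.004 m and angle between cap's own z axis and vertical below 0.15 rad and linear speed of cap below 0.02 m/s and value of joint each of tab_left, tab_right below 0.001 m); the robot touches nothing.
It fails at once if the fingers press the cap or its tabs with more than 80 N in all (both fingers added) (contact force between the fingers and cap above 80 N).
It fails at once if the cap is forced against the jar with more than 60 N (contact force between cap and jar above 60 N).
It fails at once if the cap is set or dropped hard (over 25 N) on the tray (contact force between cap and tray above 25 N).
It fails at once if a bystander is moved more than 30 mm (distance of any of tape_a, tape_b, brush, bottle from where it was at the start of the episode above 0.03 m).
It also fails if it takes over 72 s, if anything falls off the work surface, if the arm or the gripper's body presses on something with over 40 N, if the wrist force passes 120 N, or if a joint passes its speed limit or range.

### The arm

A 6-joint arm with a two-finger parallel gripper is mounted at the origin on the work surface. World frame = base frame: x ahead of the robot, y to its left, z up, the work surface at z = 0. Lengths are in m, angles in degrees, forces in N, time in s.
With the tool pointing down it reaches from about 0.4 to 0.825 m from the base axis. Payload 7 kg.
Tool frame: the origin (TCP) lies at the very end of the fingers, on their centre line; the grasp point (between the pads) lies 19 mm behind it; z points along the fingers, y is the line along which they close (so a half turn about z gives the same grasp; the last joint's range is limited). The gripper opens to 88 mm and grips with 3 to 60 N. Pads are 19 mm wide; open, the fingers measure 130 mm over their backs; the gripper's body (78 mm by 193 mm) begins 47 mm behind the grasp point.
Start: joints at [-51.618, 20.546, 0.682, 0, -70.136, -16.507], TCP at [0.251, -0.626, 0.227] pointing down, gripper open.
Joint ranges: [-176.03, 176.03], [-82.01, 121.73], [-58.28, 71.71], [-173.87, 95.51], [-174.79, -0.11], [-173.66, 173.66]. Speed limits (degrees/s): [136.94, 136.94, 172.46, 180, 180, 180].

### API

Orientations are given as [roll, pitch, yaw] about the fixed x, y, z axes, in that order (R = Rz(yaw) Ry(pitch) Rx(roll)).
In Python, from plant import ctrl, viewer gives the robot as it stands.
- The arm moves only by the tool servo_tool, never from a script. Its argument "rows" is a list of rows, each a list of 6 numbers: the shift along the world's x, y, z in mm, then the turn, a rotation vector about the world's x, y, z in degrees. A call has 1 to 5 rows; each row shifts and turns the commanded pose from where the row before left it; what a row does not reach is not made up. A row lasts 1/12 s, in which the tool goes at most 41.7 mm and 7.16 degrees, less where a joint would pass 70% of its speed; a pose out of reach is approached as far as the arm can. A call is refused whole if a number of a shift passes 41.7 or a number of a turn 7.16, either way. A call with a gripper value outside its range is refused whole. "fingers" is the finger opening in mm, from 0 to 87.6, set as the call begins (left out, the last holds). The fingers move at their own pace and stop on an object; the grip force is fixed at half the most. Time passes only in rows, so rows that do not move let the fingers close. It gives the time, the measured TCP pose, the force and the opening at its end, in the units of the state.
- ctrl.get_obs(): the state, without advancing time (a new reading comes with each control period).
- viewer.snapshot(name): name is "side" or "top" or "wrist"; returns (picture, depth): 420x560x3 uint8, red, green, blue; 420x560 float32, m along the optical axis (not along the pixel's ray), 0 where there is no reading.
- viewer.calibration(name): a dict with "fx", "fy", "cx", "cy" (pixels), "k1" (the pictures are not rectified: a ray, as slopes to the right and down, at radius r is drawn at 1 + k1 r^2 times it, then the intrinsics apply), "origin" and "rotation" of the camera in the world. Camera axes: x right, y up, looking along -z (the intrinsics and any distortion apply to the point x, -y, -z); pixel columns grow to the right and rows downward; lengths in m; the calibration is good to about 2 mm. A picture is of the moment at which its call begins: read the wrist's pose just before it. calibration takes no time and is no camera call; for the wrist camera it gives the pose at the moment of the call.
- ctrl.close_job(): hands the job in, once; it reports no verdict.
The state is a dict: "clock": time; "joint_pos": joint angles; "qvel": joint speeds; "tau": joint torques, N m; "tool_pos": TCP position; "orientation": TCP orientation; "force": force on the tool from outside, world axes, zero at the start; "moment": the same for the moment, N m; "opening": finger opening in m.
Only numpy, scipy, OpenCV 4.12 (cv2) and the standard library are available. Lean on these libraries where they do the work, as an engineer would, in place of code of your own. Each camera call takes 0.05 s, during which the arm holds its last target. There are 200 camera calls.

## Working session

There is one attempt and no reset: what is moved stays moved. The work goes in short steps, Python scripts to look and compute and a tool call to move; the robot and the scene stay as the last step left them, time stands still between calls to the robot, and variables do not carry over. Pictures are saved under pics/ and viewed, on a budget of 10 in all, crops included, one or two more only if the job needs it, and the job is handed in when it is done.

Besides the shell and the picture viewer there is one more tool, called as name(argument=value, ...), one argument or row to a line, values as JSON. servo_tool: Moves the arm, as the interface text tells. Its arguments: {"type":"object","properties":{"rows":{"type":"array","items":{"type":"array","items":{"type":"number"}}},"fingers":{"type":"number"}},"required":["rows"]}

```bash
mkdir -p pics; cat > h.py <<'E'
import numpy as np, cv2
from plant import ctrl, viewer
def snap(n,f):
    c=viewer.calibration(n); p,d=viewer.snapshot(n)
    cv2.imwrite(f'pics/{f}.png',p[...,::-1]); np.savez(f'pics/{f}.npz',d=d,p=p,**{k:np.array(v) for k,v in c.items()})
    return p,d,c
def load(f): return np.load(f'pics/{f}.npz')
def ray(c,u,v):
    K=np.array([[c['fx'],0,c['cx']],[0,c['fy'],c['cy']],[0,0,1]],float); k=float(c['k1'])
    x=cv2.undistortPoints(np.array([[[u,v]]],float),K,np.array([k,0,0,0]))[0,0]
    return np.array(c['rotation'])@np.array([x[0],-x[1],-1.])
def atz(c,u,v,z):
    r=ray(c,u,v);o=np.array(c['origin']);return o+r*(z-o[2])/r[2]
def atd(c,d,u,v): return np.array(c['origin'])+ray(c,u,v)*d[int(round(v)),int(round(u))]
E
python3 - <<'E'
from h import *
a=snap('top','top1');b=snap('side','side1')
print(a[2],b[2],ctrl.get_obs())
E
```

```text
{'fx': 453.5688174175877, 'fy': 453.5688174175877, 'cx': 286.05774922238385, 'cy': 204.54501666672533, 'k1': -0.05765489955435387, 'origin': array([0.46974963, 0.02921297, 1.33559693]), 'rotation': array([  4.5679517 ,  -0.98630144, -90.12862471])} {'fx': 455.4716462425531, 'fy': 455.4716462425531, 'cx': 283.9444458014513, 'cy': 212.1280599376963, 'k1': 0.017469000616228317, 'origin': array([0.0449174 , 0.73326793, 0.69716072]), 'rotation': array([  55.56010317,   -1.12731714, -143.24671717])} {'clock': 0.1, 'joint_pos': array([-5.16195476e+01,  2.05891999e+01,  6.40605225e-01, -1.68331322e-02,
       -7.01367419e+01, -1.65070842e+01]), 'qvel': array([-0.02326358, -0.14404391,  0.13908754,  0.01843132, -0.00888721,
       -0.00560143]), 'tau': array([ 6.30781269e-04, -5.84163630e+01,  2.93752688e+01,  7.01553673e+00,
        1.01409119e-02, -9.36079937e-05]), 'tool_pos': array([ 0.25129136, -0.62602103,  0.22571015]), 'orientation': array([ 1.79913684e+02, -9.07625684e-03, -1.58132356e+02]), 'force': array([ 0.26658737, -0.49560741, -0.53593177]), 'moment': array([-0.007335  , -0.01131378,  0.01914486]), 'opening': 0.08766461890693567}
```

View pics/top1.png

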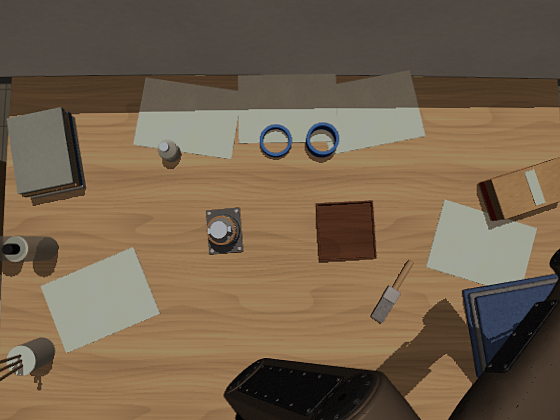

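View pics/side1.png

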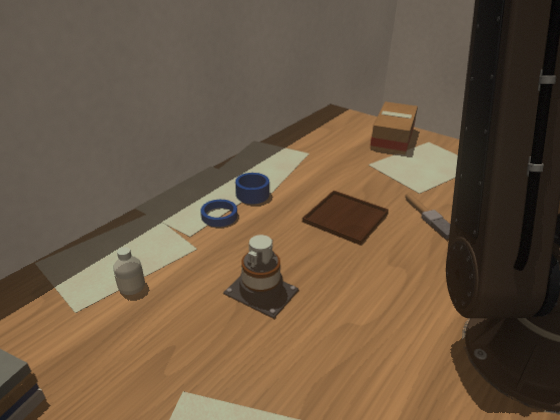

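Top view: jar and cap near (220,230), tray centred at (346,232). The tape rolls at (275,141) and (322,139), brush at (390,295) and bottle at (169,152) are clear of both. I'll enlarge the jar.

```bash
python3 - <<'E'
s=open('h.py').read()
s=s.replace("import numpy as np, cv2","import numpy as np, cv2\nfrom scipy.spatial.transform import Rotation as Ro")
s=s.replace("np.array(c['rotation'])@","Ro.from_euler('xyz',c['rotation'],degrees=True).as_matrix()@")
open('h.py','w').write(s)
from h import *
c=load('top1');d=c['d']
for n,u,v,z in [('cap',219.5,230,.137),('plateTL',207,210,.005),('TR',240,208,.005),('BR',243,252,.005),('BL',210,254,.005),('tTL',316,204,.014),('tTR',374,201,.014),('tBR',377,260,.014),('tBL',319,263,.014),('tape',322,139,.048)]: print(n,atz(c,u,v,z).round(4),atd(c,d,u,v).round(4))
i=cv2.resize(c['p'][200:265,195:260,::-1],None,fx=9,fy=9,interpolation=cv2.INTER_CUBIC);cv2.imwrite('pics/crop1.png',i)
E
```

```text
cap [0.4983 0.184  0.137 ] [0.4983 0.1842 0.136 ]
plateTL [0.5602 0.2383 0.005 ] [0.5604 0.2388 0.002 ]
TR [0.566  0.1414 0.005 ] [0.5662 0.1417 0.0014]
BR [0.4372 0.132  0.005 ] [ 0.437   0.1328 -0.0049]
BL [0.4315 0.2282 0.005 ] [0.4314 0.2288 0.0009]
tTL [ 0.5768 -0.0815  0.014 ] [ 0.5765 -0.0812  0.0175]
tTR [ 0.5855 -0.2525  0.014 ] [ 0.5866 -0.2551  0.0018]
tBR [ 0.4129 -0.2585  0.014 ] [ 0.4125 -0.2609  0.0032]
tBL [ 0.4051 -0.089   0.014 ] [ 0.4043 -0.0905 -0.0028]
tape [ 0.7625 -0.0975  0.048 ] [ 0.7732 -0.1021  0.0013]
```

View pics/crop1.png

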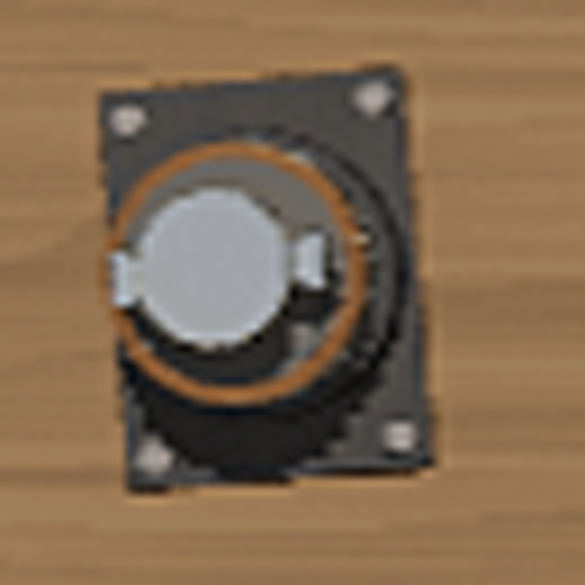

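Cap at about (0.498, 0.184), tab axis yaw about 5°, tray centre about (0.495, -0.170). Moving over at the present height.

servo_tool(
  rows=[
    [35,38,0,0,0,0],
    [35,38,0,0,0,0],
    [35,38,0,0,0,0],
    [35,38,0,0,0,0],
    [35,38,0,0,0,0],
  ],
  fingers=87,
)

```text
clock: 0.52
tool_pos: [0.3933, -0.4715, 0.2262]
orientation: [180.0, -0.0, -158.2]
force: [1.3, -1.4, -0.6]
opening: 0.0871
```

servo_tool(
  rows=[
    [20,40,0,0,0,-2],
    [20,40,0,0,0,-2],
    [20,40,0,0,0,-2],
    [20,40,0,0,0,-2],
    [20,40,0,0,0,-2],
  ],
)

```text
clock: 0.93
tool_pos: [0.4861, -0.2848, 0.2264]
orientation: [180.0, -0.0, -168.2]
force: [0.4, 0.4, 0.6]
opening: 0.0868
```

servo_tool(
  rows=[
    [0,40,0,0,0,-1],
    [0,40,0,0,0,-1],
    [0,40,0,0,0,-1],
    [0,40,0,0,0,-1],
    [0,40,0,0,0,-1],
  ],
)

```text
clock: 1.35
tool_pos: [0.4851, -0.085, 0.2264]
orientation: [180.0, -0.0, -173.2]
force: [0.3, 1.1, -0.2]
opening: 0.0865
```

servo_tool(
  rows=[
    [2,40,0,0,0,0],
    [2,40,0,0,0,0],
    [2,40,0,0,0,0],
    [2,40,0,0,0,0],
    [2,40,0,0,0,0],
  ],
)

```text
clock: 1.77
tool_pos: [0.4952, 0.1152, 0.2266]
orientation: [180.0, 0.0, -173.1]
force: [1.3, 1.1, 0.3]
opening: 0.087
```

servo_tool(
  rows=[
    [2,40,0,0,0,0],
    [1,20,0,0,0,0],
    [0,0,0,0,0,0],
    [0,0,0,0,0,0],
  ],
)

```text
clock: 2.1
tool_pos: [0.4984, 0.1743, 0.2259]
orientation: [-180.0, -0.1, -173.0]
force: [-0.5, -1.2, -0.1]
opening: 0.0869
```

```bash
python3 - <<'E'
from h import *
print(ctrl.get_obs()); print(snap('wrist','w1')[2])
E
```

```text
{'clock': 2.1, 'joint_pos': array([ 4.05701041e+01,  6.73563826e+00, -1.77649403e+01, -1.11065755e-02,
       -6.55740213e+01, -1.23559565e+02]), 'qvel': array([-1.72502995, -0.86730487, -0.86931815, -0.03949095, -0.25994435,
        0.42431155]), 'tau': array([ 1.06467191e+00, -3.73447001e+01,  2.88530928e+01,  6.73565090e+00,
        1.25689292e-02, -1.61769222e-01]), 'tool_pos': array([0.49835863, 0.17428425, 0.22591714]), 'orientation': array([-1.79967183e+02, -6.77521747e-02, -1.72994079e+02]), 'force': array([-0.49279201, -1.1991223 , -0.13592548]), 'moment': array([-0.08202336,  0.01534621,  0.06869381]), 'opening': 0.08686716547890057}
{'fx': 321.68426798508534, 'fy': 321.68426798508534, 'cx': 280.6015036165983, 'cy': 207.72879480289393, 'k1': -0.06474513315992143, 'origin': array([0.41599227, 0.16365706, 0.38379788]), 'rotation': array([-1.77735225e+01,  8.10466137e-03,  9.70473525e+01])}
```

View pics/w1.png

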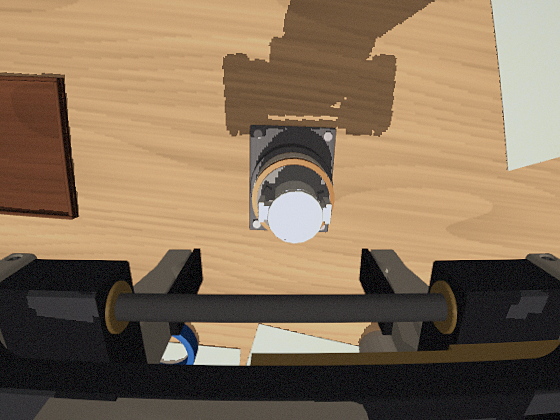

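Wrist view: cap top centred about (295,217), tabs at (263,212) and (328,213). I'll use the depth data for exact values.

```bash
python3 - <<'E'
from h import *
c=load('w1');d=c['d'];p=c['p'].astype(int)
P=np.array([[u,v,*atd(c,d,u,v)] for u in range(240,350) for v in range(170,255)])
br=np.array([p[int(v),int(u)].min() for u,v in P[:,:2]])
t=P[(P[:,4]>.131)&(P[:,4]<.144)&(br>120)]
print('top',len(t),t[:,4].mean(),cv2.minEnclosingCircle(t[:,2:4].astype(np.float32)),t[:,2:4].mean(0))
w=P[(P[:,4]>.118)&(P[:,4]<.131)&(br>120)]; m=t[:,2:4].mean(0)
w=w[np.hypot(*(w[:,2:4]-m).T)>.026]
for s in (1,-1):
    q=w[(w[:,3]-m[1])*s>0]; print('tab',s,len(q),q[:,2:].mean(0),q[:,2:].min(0),q[:,2:].max(0))
i=cv2.resize(c['p'][165:250,235:355,::-1],None,fx=6.6,fy=6.6,interpolation=cv2.INTER_CUBIC);cv2.imwrite('pics/crop2.png',i)
E
```

```text
top 2270 0.1370703038746716 ((0.5012058019638062, 0.18603037297725677), 0.02325943112373352) [0.50050335 0.18575089]
tab 1 119 [0.49854302 0.21407924 0.12563021] [0.48949809 0.21108278 0.12283675] [0.5072512  0.21745595 0.1272811 ]
tab -1 120 [0.50370879 0.15740355 0.12560137] [0.49521409 0.15454715 0.12353448] [0.51268055 0.16087426 0.12722814]
```

View pics/crop2.png

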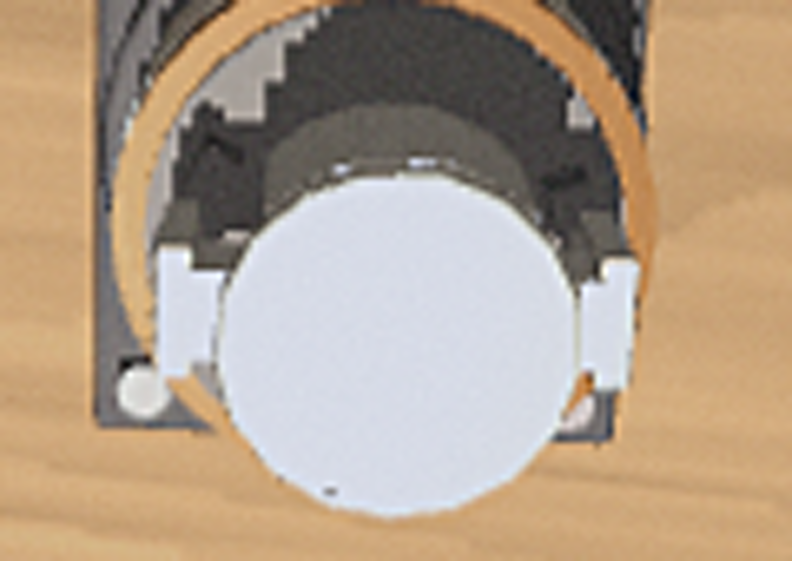

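Cap (0.5005, 0.1857), tab axis at 5.2°. Lining up and descending.

servo_tool(
  rows=[
    [2,11.5,0,0,0,-1.8],
    [0,0,-20,0,0,0],
    [0,0,-20,0,0,0],
    [0,0,-20,0,0,0],
    [0,0,-20,0,0,0],
  ],
)

```text
clock: 2.57
tool_pos: [0.5007, 0.1833, 0.1459]
orientation: [180.0, 0.0, -175.0]
force: [0.5, 0.5, -0.3]
opening: 0.0871
```

servo_tool(
  rows=[
    [0,0,-20,0,0,0],
    [0,0,-12,0,0,0],
    [0,0,-9.5,0,0,0],
    [0,0,0,0,0,0],
    [0,0,0,0,0,0],
  ],
  fingers=70,
)

```text
clock: 2.98
tool_pos: [0.5009, 0.184, 0.1052]
orientation: [-180.0, -0.0, -175.0]
force: [0.0, 0.2, -0.4]
opening: 0.0704
```

servo_tool(
  rows=[
    [0,0,0,0,0,0],
    [0,0,0,0,0,0],
  ],
  fingers=62,
)

```text
clock: 3.15
tool_pos: [0.5015, 0.1854, 0.1062]
orientation: [179.9, 0.1, -174.9]
force: [-2.1, 5.3, -1.0]
opening: 0.064
```

servo_tool(
  rows=[
    [0,1,-1,0,0,0],
    [0,0,0,0,0,0],
    [0,0,0,0,0,0],
  ],
  fingers=61,
)

```text
clock: 3.4
tool_pos: [0.5016, 0.1862, 0.1052]
orientation: [180.0, 0.1, -174.9]
force: [-0.0, 0.2, 5.2]
opening: 0.0616
```

Balanced sideways now; squeezing.

servo_tool(
  rows=[
    [0,0,0,0,0,0],
    [0,0,0,0,0,0],
    [0,0,0,0,0,0],
  ],
  fingers=54,
)

```text
clock: 3.65
tool_pos: [0.5016, 0.1862, 0.1052]
orientation: [180.0, 0.1, -174.9]
force: [-0.7, 1.3, 5.9]
opening: 0.0543
```

servo_tool(
  rows=[
    [0,0,0,0,0,0],
    [0,0,0,0,0,0],
    [0,0,0,0,0,0],
    [0,0,0,0,0,0],
  ],
  fingers=47,
)

```text
clock: 3.98
tool_pos: [0.5016, 0.1864, 0.1054]
orientation: [179.9, 0.1, -174.9]
force: [-1.6, 0.8, 7.9]
opening: 0.0483
```

Both tabs fully in (48.3 mm). Start turning.

servo_tool(
  rows=[
    [0,0,0,0,0,4],
    [0,0,0,0,0,4],
    [0,0,0,0,0,4],
    [0,0,0,0,0,0],
  ],
)

```text
clock: 4.32
tool_pos: [0.5017, 0.1863, 0.1054]
orientation: [180.0, 0.1, -162.6]
force: [-0.9, 1.2, 6.5]
opening: 0.0482
```

```bash
python3 -c "
from h import *
o=ctrl.get_obs();print(o['force'],o['moment'],o['orientation'],o['opening'])"
```

```text
[-0.92835136  1.24447345  6.52698116] [0.22795177 0.29794839 0.01308824] [ 1.79978908e+02  1.40459127e-01 -1.62635537e+02] 0.04818671546417635
```

servo_tool(
  rows=[
    [0,0,0,0,0,5],
    [0,0,0,0,0,5],
    [0,0,0,0,0,5],
    [0,0,0,0,0,0],
    [0,0,0,0,0,0],
  ],
)

```text
clock: 4.73
tool_pos: [0.5018, 0.1862, 0.1054]
orientation: [-180.0, 0.1, -147.8]
force: [-0.0, 0.0, 7.2]
opening: 0.0481
```

servo_tool(
  rows=[
    [0,0,1,0,0,0],
    [0,0,0,0,0,0],
  ],
)

```text
clock: 4.9
tool_pos: [0.5016, 0.1862, 0.1056]
orientation: [-180.0, 0.1, -147.9]
force: [2.9, 1.2, 1.5]
opening: 0.0481
```

servo_tool(
  rows=[
    [0,0,0.5,0,0,0],
    [0,0,0,0,0,0],
  ],
)

```text
clock: 5.07
tool_pos: [0.5016, 0.1861, 0.1057]
orientation: [-180.0, 0.1, -147.9]
force: [5.7, 1.3, -2.2]
opening: 0.048
```

Still caught (z holds). I'll keep a light pull on and turn in small steps.

servo_tool(
  rows=[
    [0,0,1.2,0,0,0],
    [0,0,0,0,0,3],
    [0,0,0,0,0,0],
  ],
)

```text
clock: 5.32
tool_pos: [0.5011, 0.186, 0.1059]
orientation: [180.0, 0.0, -144.8]
force: [6.4, 2.4, -8.9]
opening: 0.0484
```

servo_tool(
  rows=[
    [0,0,0,0,0,3],
    [0,0,0,0,0,0],
  ],
)

```text
clock: 5.48
tool_pos: [0.5011, 0.1859, 0.1059]
orientation: [180.0, 0.0, -141.8]
force: [7.0, 2.0, -9.6]
opening: 0.0485
```

servo_tool(
  rows=[
    [1,0.3,0.3,0,0,3],
    [0,0,0,0,0,0],
  ],
)

```text
clock: 5.65
tool_pos: [0.5013, 0.1858, 0.106]
orientation: [180.0, -0.1, -138.8]
force: [4.0, 1.4, -10.0]
opening: 0.048
```

servo_tool(
  rows=[
    [0,0,0,0,0,3],
    [0,0,0,0,0,0],
  ],
)

```text
clock: 5.82
tool_pos: [0.5013, 0.1858, 0.106]
orientation: [180.0, -0.1, -135.9]
force: [5.2, 2.4, -10.4]
opening: 0.048
```

servo_tool(
  rows=[
    [0,0,0,0,0,3],
    [0,0,0,0,0,0],
  ],
)

```text
clock: 5.98
tool_pos: [0.5013, 0.1858, 0.106]
orientation: [180.0, -0.1, -132.9]
force: [4.9, 1.9, -10.9]
opening: 0.0479
```

servo_tool(
  rows=[
    [0.5,0.2,0,0,0,3],
    [0,0,0,0,0,0],
  ],
)

```text
clock: 6.15
tool_pos: [0.5014, 0.1857, 0.106]
orientation: [179.9, -0.1, -129.9]
force: [2.8, 1.1, -9.8]
opening: 0.0479
```

servo_tool(
  rows=[
    [0,0,0,0,0,3],
    [0,0,0,0,0,0],
  ],
)

```text
clock: 6.32
tool_pos: [0.5014, 0.1857, 0.1061]
orientation: [179.9, -0.1, -126.9]
force: [2.0, 0.7, -11.1]
opening: 0.0482
```

servo_tool(
  rows=[
    [0,0,0,0,0,3],
    [0,0,0,0,0,0],
  ],
)

```text
clock: 6.48
tool_pos: [0.5014, 0.1857, 0.1062]
orientation: [179.9, -0.1, -124.0]
force: [2.8, 0.9, -11.7]
opening: 0.0476
```

servo_tool(
  rows=[
    [0,0,0,0,0,3],
    [0,0,0,0,0,0],
  ],
)

```text
clock: 6.65
tool_pos: [0.5014, 0.1857, 0.1063]
orientation: [179.9, -0.1, -121.0]
force: [2.0, -0.2, -12.3]
opening: 0.0481
```

servo_tool(
  rows=[
    [0,0,0,0,0,3],
    [0,0,0,0,0,0],
  ],
)

```text
clock: 6.82
tool_pos: [0.5015, 0.1857, 0.1064]
orientation: [179.9, -0.1, -118.0]
force: [1.9, 0.4, -12.0]
opening: 0.0478
```

servo_tool(
  rows=[
    [0,0,0,0,0,3],
    [0,0,0,0,0,0],
  ],
)

```text
clock: 6.98
tool_pos: [0.5016, 0.1857, 0.1066]
orientation: [179.9, -0.1, -115.0]
force: [1.0, -0.0, -12.9]
opening: 0.0479
```

servo_tool(
  rows=[
    [0,0,0,0,0,3],
    [0,0,0,0,0,0],
  ],
)

```text
clock: 7.15
tool_pos: [0.5017, 0.1857, 0.1068]
orientation: [180.0, -0.1, -112.0]
force: [1.0, -0.8, -11.0]
opening: 0.0483
```

servo_tool(
  rows=[
    [0,0,0,0,0,3],
    [0,0,0,0,0,0],
  ],
)

```text
clock: 7.32
tool_pos: [0.5019, 0.1857, 0.1071]
orientation: [180.0, -0.1, -109.0]
force: [-0.3, -1.3, -7.7]
opening: 0.048
```

servo_tool(
  rows=[
    [0,0,0,0,0,3],
    [0,0,0,0,0,0],
  ],
)

```text
clock: 7.48
tool_pos: [0.5021, 0.1858, 0.1074]
orientation: [180.0, -0.0, -106.0]
force: [0.1, -2.3, -4.3]
opening: 0.0482
```

```bash
python3 - <<'E'
from h import *
print(ctrl.get_obs()['moment'],ctrl.get_obs()['joint_pos'])
a=snap('wrist','w2')[0][130:330,150:430,::-1];b=snap('side','s2')[0][200:320,200:320,::-1]
cv2.imwrite('pics/c2.png',np.hstack([cv2.resize(a,(500,400)),cv2.resize(b,(300,400),interpolation=2)]))
E
```

```text
[-0.8144548   0.36055064  0.01690007] [ 4.13109953e+01  1.38864585e+01 -2.60214849e+01  1.80431979e-02
 -5.01216780e+01 -5.73418786e+01]
```

View pics/c2.png

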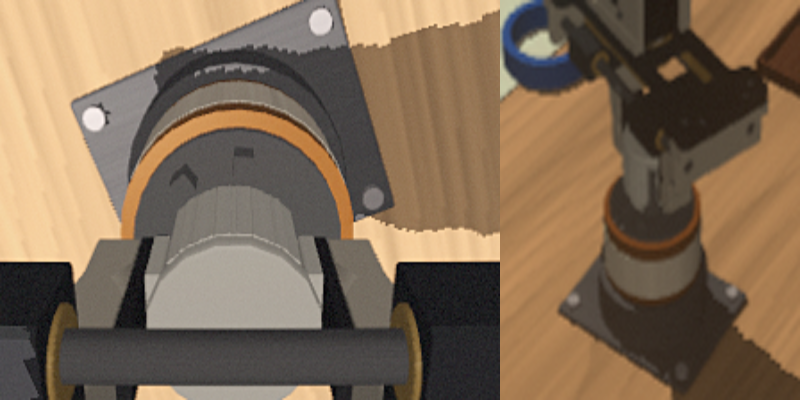

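The cap has turned with the fingers (both tabs sit under the pads), and the pull has eased while z rises, so it may be free. Test pull.

servo_tool(
  rows=[
    [0,0,1,0,0,0],
    [0,0,0,0,0,0],
    [0,0,0,0,0,0],
  ],
)

```text
clock: 7.83
tool_pos: [0.5025, 0.1869, 0.1095]
orientation: [-180.0, 0.1, -106.0]
force: [-6.8, -0.0, 7.3]
opening: 0.0484
```

servo_tool(
  rows=[
    [0,0,1,0,0,0],
    [0,0,0,0,0,0],
    [0,0,0,0,0,0],
  ],
)

```text
clock: 8.08
tool_pos: [0.5024, 0.1868, 0.1098]
orientation: [-180.0, 0.1, -106.0]
force: [-6.3, 1.1, 3.6]
opening: 0.0481
```

servo_tool(
  rows=[
    [-0.8,0,1,0,0,0],
    [0,0,0,0,0,0],
    [0,0,0,0,0,0],
  ],
)

```text
clock: 8.33
tool_pos: [0.502, 0.1867, 0.1105]
orientation: [-180.0, 0.1, -105.9]
force: [-2.2, 1.1, 0.9]
opening: 0.048
```

servo_tool(
  rows=[
    [0,0,1,0,0,0],
    [0,0,0,0,0,0],
    [0,0,0,0,0,0],
  ],
)

```text
clock: 8.58
tool_pos: [0.5018, 0.1866, 0.1112]
orientation: [-180.0, 0.0, -105.9]
force: [-2.5, 3.2, -1.6]
opening: 0.048
```

It rises with almost no force: free. Lifting.

servo_tool(
  rows=[
    [0,0.5,3,0,0,0],
    [0,0,4,0,0,0],
    [0,0,5,0,0,0],
    [0,0,5,0,0,0],
    [0,0,5,0,0,0],
  ],
)

```text
clock: 9.0
tool_pos: [0.5015, 0.1866, 0.1336]
orientation: [-180.0, 0.0, -105.9]
force: [-0.7, 1.2, -3.3]
opening: 0.0483
```

servo_tool(
  rows=[
    [0,0,10,0,0,0],
    [0,0,15,0,0,0],
    [0,0,20,0,0,0],
    [0,0,20,0,0,0],
    [0,0,0,0,0,0],
  ],
)

```text
clock: 9.42
tool_pos: [0.5039, 0.1875, 0.2036]
orientation: [-179.7, 0.3, -105.9]
force: [-0.2, 0.1, -0.2]
opening: 0.0479
```

```bash
python3 - <<'E'
from h import *
print(ctrl.get_obs()['force'])
a=snap('wrist','w3')[0][130:330,150:430,::-1];b=snap('side','s3')[0][170:290,200:320,::-1]
cv2.imwrite('pics/c3.png',np.hstack([cv2.resize(a,(500,400)),cv2.resize(b,(300,400),interpolation=2)]))
E
```

```text
[-0.23968363  0.08478053 -0.23153623]
```

View pics/c3.png

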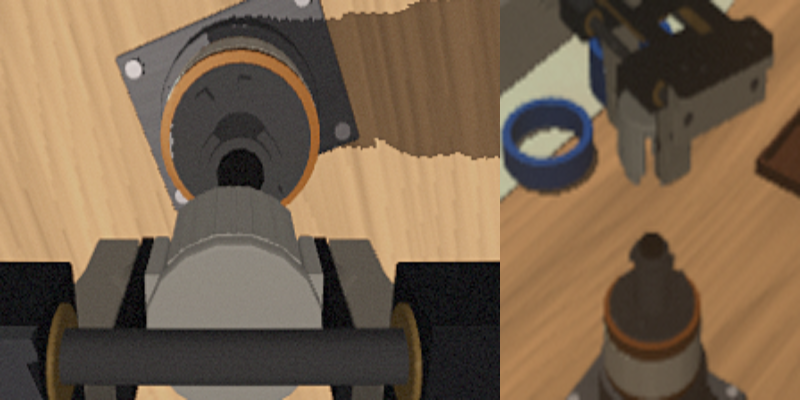

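The cap is off and held, and the bare neck is visible. Carrying it to the tray.

servo_tool(
  rows=[
    [0,-15,0,0,0,0],
    [0,-30,0,0,0,0],
    [-2,-36,0,0,0,0],
    [-2,-36,0,0,0,0],
    [-2,-36,0,0,0,0],
  ],
)

```text
clock: 9.93
tool_pos: [0.4944, 0.0316, 0.1975]
orientation: [179.9, -0.1, -105.9]
force: [0.7, -0.3, -2.0]
opening: 0.0484
```

servo_tool(
  rows=[
    [-2,-36,0,0,0,0],
    [0,-36,0,0,0,0],
    [0,-36,0,0,0,0],
    [0,-36,0,0,0,0],
    [0,-30,-20,0,0,0],
  ],
)

```text
clock: 10.35
tool_pos: [0.4947, -0.1432, 0.1809]
orientation: [-179.7, 0.0, -105.9]
force: [1.7, 0.3, -0.1]
opening: 0.048
```

servo_tool(
  rows=[
    [0,-20,-20,0,0,0],
    [0,-11,-30,0,0,0],
    [0,0,-30,0,0,0],
    [0,0,-25,0,0,0],
    [0,0,-15,0,0,0],
  ],
)

```text
clock: 10.77
tool_pos: [0.4907, -0.1723, 0.0548]
orientation: [179.7, -0.1, -106.0]
force: [-0.1, 0.2, -0.3]
opening: 0.0479
```

servo_tool(
  rows=[
    [0,0,0,0,0,0],
    [0,0,0,0,0,0],
    [0,0,0,0,0,0],
  ],
)

```text
clock: 11.02
tool_pos: [0.494, -0.1716, 0.0589]
orientation: [-180.0, -0.0, -105.9]
force: [0.3, -0.0, -0.6]
opening: 0.048
```

servo_tool(
  rows=[
    [0,0,-12,0,0,0],
    [0,0,-12,0,0,0],
    [0,0,-7,0,0,0],
    [0,0,-3,0,0,0],
    [0,0,0,0,0,0],
  ],
)

```text
clock: 11.43
tool_pos: [0.4936, -0.1713, 0.0243]
orientation: [-180.0, -0.0, -105.9]
force: [0.1, -0.3, -0.1]
opening: 0.0482
```

servo_tool(
  rows=[
    [0,0,-1,0,0,0],
    [0,0,-1,0,0,0],
    [0,0,0,0,0,0],
  ],
)

```text
clock: 11.68
tool_pos: [0.4938, -0.1713, 0.0225]
orientation: [-180.0, 0.0, -105.9]
force: [-0.1, 0.2, -0.6]
opening: 0.0482
```

servo_tool(
  rows=[
    [0,0,-1,0,0,0],
    [0,0,0,0,0,0],
  ],
)

```text
clock: 11.85
tool_pos: [0.4936, -0.1713, 0.0212]
orientation: [-180.0, 0.0, -105.9]
force: [0.3, -0.4, -0.4]
opening: 0.048
```

servo_tool(
  rows=[
    [0,0,-1,0,0,0],
    [0,0,0,0,0,0],
  ],
)

```text
clock: 12.02
tool_pos: [0.4934, -0.1713, 0.02]
orientation: [180.0, -0.0, -105.9]
force: [0.4, 0.0, -0.1]
opening: 0.0483
```

servo_tool(
  rows=[
    [0,0,-0.7,0,0,0],
    [0,0,0,0,0,0],
  ],
)

```text
clock: 12.18
tool_pos: [0.4934, -0.1713, 0.0192]
orientation: [180.0, -0.0, -105.9]
force: [0.4, 0.1, 0.8]
opening: 0.0483
```

servo_tool(
  rows=[
    [0,0,-0.6,0,0,0],
    [0,0,0,0,0,0],
  ],
)

```text
clock: 12.35
tool_pos: [0.4934, -0.1713, 0.0186]
orientation: [180.0, -0.0, -105.9]
force: [1.0, 1.2, -0.3]
opening: 0.0475
```

servo_tool(
  rows=[
    [0,0,-0.7,0,0,0],
    [0,0,0,0,0,0],
  ],
)

```text
clock: 12.52
tool_pos: [0.4935, -0.1713, 0.018]
orientation: [-180.0, -0.0, -105.9]
force: [-0.5, 1.2, -0.3]
opening: 0.0485
```

servo_tool(
  rows=[
    [0,0,-0.6,0,0,0],
    [0,0,0,0,0,0],
  ],
)

```text
clock: 12.68
tool_pos: [0.4936, -0.1713, 0.0179]
orientation: [-180.0, -0.0, -105.9]
force: [-1.5, 0.2, 5.4]
opening: 0.0482
```

Touchdown (5.4 N). Releasing gently.

servo_tool(
  rows=[
    [0,0,0.3,0,0,0],
    [0,0,0,0,0,0],
    [0,0,0,0,0,0],
  ],
  fingers=56,
)

```text
clock: 12.93
tool_pos: [0.4936, -0.1713, 0.0178]
orientation: [-180.0, 0.0, -105.9]
force: [0.1, -0.0, 0.5]
opening: 0.0554
```

servo_tool(
  rows=[
    [0,0,0,0,0,0],
    [0,0,0,0,0,0],
    [0,0,0,0,0,0],
  ],
  fingers=64,
)

```text
clock: 13.18
tool_pos: [0.4935, -0.1713, 0.0177]
orientation: [180.0, -0.0, -105.9]
force: [-0.2, -0.1, -0.3]
opening: 0.0636
```

servo_tool(
  rows=[
    [0,0,0,0,0,0],
    [0,0,0,0,0,0],
    [0,0,0,0,0,0],
    [0,0,0,0,0,0],
    [0,0,0,0,0,0],
  ],
  fingers=84,
)

```text
clock: 13.6
tool_pos: [0.4935, -0.1713, 0.0177]
orientation: [180.0, -0.0, -105.9]
force: [-0.3, -1.2, 0.2]
opening: 0.0834
```

servo_tool(
  rows=[
    [0,0,8,0,0,0],
    [0,0,20,0,0,0],
    [0,0,35,0,0,0],
    [0,0,40,0,0,0],
    [0,0,30,0,0,0],
  ],
)

```text
clock: 14.02
tool_pos: [0.4938, -0.1716, 0.1542]
orientation: [-179.9, -0.0, -105.9]
force: [1.0, -0.1, 0.5]
opening: 0.0839
```

servo_tool(
  rows=[
    [0,0,0,0,0,0],
    [0,0,0,0,0,0],
    [0,0,0,0,0,0],
  ],
)

```text
clock: 14.27
tool_pos: [0.4931, -0.1712, 0.1511]
orientation: [-180.0, 0.0, -105.9]
force: [-0.3, -0.6, -1.1]
opening: 0.0839
```

```bash
python3 - <<'E'
from h import *
w,d,c=snap('wrist','w4');s=snap('side','s4')[0][150:270,270:420,::-1]
P=np.array([atd(c,d,u,v) for u in range(0,560,1) for v in range(0,250)])
t=P[(P[:,2]>.044)&(P[:,2]<.056)&(np.hypot(P[:,0]-.494,P[:,1]+.171)<.06)]
print(len(t),t.mean(0),t[:,2].std(),cv2.minEnclosingCircle(t[:,:2].astype(np.float32)))
cv2.imwrite('pics/c4.png',np.hstack([cv2.resize(w[...,::-1],(450,338)),cv2.resize(s,(350,338),interpolation=2)]))
E
```

```text
2199 [ 0.49330434 -0.1735568   0.0494245 ] 0.0009436821880130285 ((0.49347731471061707, -0.17270101606845856), 0.02316422387957573)
```

View pics/c4.png

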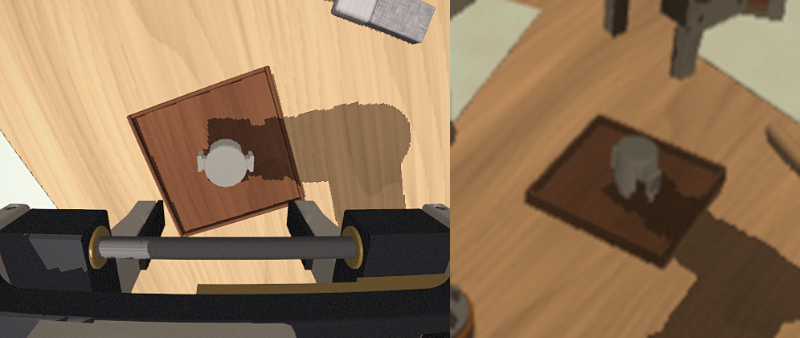

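The cap stands upright near the tray's centre. Its top is level at z = 0.0494 (0.050 expected), the tabs are out and the gripper is clear. Handing in.

```bash
python3 -c "
from plant import ctrl
print(ctrl.close_job())"
```

```text
the job is handed in; nothing more can be done
None
```

The cap is off the jar and stands upright in the tray, and I handed the job in at about 14 s of the 72 s allowed; the hand-in reports no verdict.

- **Opening:** I squeezed both tabs fully in (opening about 48 mm) and turned the cap anticlockwise under a light pull of about 10–13 N. It came free at about 70°.
- **Setting down:** It touched the tray floor at about 5 N and was released in stages.
- **Last checks:** The cap's axis was at (0.493, -0.173), within about 5 mm of the tray's centre. Its top was level at z = 0.049. Both tabs looked sprung out, and the gripper was about 100 mm above it. The tape rolls, brush and bottle were never touched, though I did not measure their positions again at the end.
- **Disagreements:** The first coarse cap position was a couple of millimetres off the wrist camera's. As the fingers closed, one side touched first (about 5 N), and a 1 mm shift corrected it.

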